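# Check a bracket's eccentric bush with a go / no-go plug gauge

## Robot

A 7-joint arm with a two-finger parallel gripper is mounted at the origin on a cart in front of the work surface, level with it; the furniture and walls round the work are solid. World frame = base frame: x ahead of the robot, y to its left, z up, the work surface at z = 0. Lengths are in mm, angles in rad, forces in N, time in s.
With the tool pointing down it reaches from about 400 to 900 mm from the base axis. Payload 5.6 kg.
Tool frame: the origin (TCP) lies at the very end of the fingers, on their centre line; the grasp point (between the pads) lies 19 mm behind it (grip_depth is the distance from the TCP to the grasp point, in mm); z points along the fingers, x is the direction in which the jaws open and shut, and the axes are right-handed (so a half turn about z gives the same grasp; the last joint's range is limited). The gripper opens to 92 mm and grips with 3 to 60 N. Pads are 20 mm wide; open, the fingers measure 128 mm over their backs; the gripper's body (75 mm by 189 mm) begins 69 mm behind the grasp point.
Start: joints at [1.112, 0.468, -0.012, 1.603, 0.006, 1.071, -0.056], TCP at [262.51, -594.641, 214.592] pointing down, gripper open.
Joint ranges: [-2.53, 2.53], [-0.31, 2.02], [-1.57, 1.55], [0.28, 2.44], [-1.29, 4.43], [0.15, 1.84], [-2.92, 2.92]. Speed limits (rad/s): [2.57, 2.57, 3.14, 3.14, 3.14, 3.14, 3.14].

## Interface

Orientations are given as a unit quaternion [x, y, z, w].
In Python, from station import * gives the robot as it stands. The module is installed in compiled form; this text tells all that it offers.
- The arm moves only by the tool play_rows, never from a script. Its argument "deltas" is a list of rows, each a list of 3 entries, a list of its own where there are three numbers: the closure, from -1 (fully open) to 1 (shut), so that 0 is half open, then the shift along the tool's x, y, z in cm, then the turn, a rotation vector about the tool's x, y, z in degrees. A call has 1 to 10 rows; each row shifts and turns the pose as measured when the row begins, along the tool's axes as they then stand; what a row does not reach is not made up. A row lasts 1/12 s, in which the tool goes at most 41.7 mm and 7.16 degrees, less where a joint would pass 70% of its speed; a pose out of reach is approached as far as the arm can. A call is refused whole if a number of a shift passes 4.17 or a number of a turn 7.16, either way. A call with a gripper value outside its range is refused whole. The fingers move at their own pace and stop on an object; "squeeze" is the grip in N (left out, the last holds). Time passes only in rows, so rows that do not move let the fingers close. It gives the time, the measured TCP pose, the force and the opening at its end, in the units of the state.
- get_state(): the state, without advancing time (a new reading comes with each control period).
- read_camera(name): name is "scene" or "top" or "wrist"; returns a dict with "image" (480x640x3 uint8, red, green, blue), "intrinsics" (3x3 intrinsics, pixels), "R" (3x3) and "t" (3): a world point X has camera coordinates R X + t; the wrist camera has in their place "T_tool_cam" (4x4, takes a point from camera to tool coordinates, whose origin is the TCP and whose axes are the tool frame's). Camera axes: x right, y down, z forward; pixel columns grow to the right and rows downward; lengths in mm; the calibration is good to about 2 mm. A picture is of the moment at which its call begins: read the wrist's pose just before it. There is no depth.
- hand_in(): hands the job in, once; it reports no verdict.
Trained networks look in a picture, given as the dict that the camera call returned (one of the last four; its "shot" number tells which), for a name from the list of things; names that differ only in an ending like _2 or _b are one class to them, and where a whole thing is asked for, a point or a joint stands for the part that bears it (a point fixed in the world has none). Each returns a list of dicts, best first, with "p" (0 to 1); they miss things now and then, are a little off and sometimes report something else, mostly with a low value. They report only what shows in the picture. A call takes as long as a camera call.
- recognise(picture, thing): "box" ([centre column, centre row, width, height] in pixels, round what is visible of it).
- landmark_of(picture, thing): "uv" ([column, row] in pixels: a listed point, or the origin of a listed thing).
The state is a dict: "time": time; "q": joint angles; "qd": joint speeds; "joint_efforts": joint torques, N m; "ee_pos": TCP position; "ee_rot": TCP orientation; "wrist_force": force on the tool from outside, world axes, zero at the start; "moment": the same for the moment, N m; "finger_gap": finger opening in mm.
Only numpy, scipy, OpenCV 4.12 (cv2) and the standard library are available. Lean on these libraries where they do the work, as an engineer would, in place of code of your own. Each camera call takes 0.05 s, during which the arm holds its last target. There are 200 camera calls.

## Task

Check the reamed bore of the eccentric bronze bush in the grey bracket with the double-ended plug gauge: slide the long go end (green collar) in gently until its collar is home against the bush, draw it out, then press the short no-go end (red collar) squarely and lightly (about 5 to 10 N) into the mouth of the bore from either side and hold it there for about half a second, to confirm that it is refused. Never force the gauge against the bracket (25 N at most). Then lay it back in both V saddles of its rest, the same way round as it lay, let go, and leave the other things on the bench where they are.

Things in the scene. Friction and masses are not known exactly. Their poses are not given: they have to be found in the camera images.
- bracket: grey welded bracket, bolted down; foot 110 (x) x 96 (y) x 10 mm, origin at the centre of its underside on the bench, z up. On its web sits a horizontal steel tube boss (54 mm outside, 41 mm long, axis along the bracket's y) in which a bronze bush is clamped; both ends are free to approach. Top of the clamp screw 122 mm above the bench
- bracket_boss (a point): centre of the boss, on its axis, 90 mm above the bench; axes as the bracket's. The bush faces stand 22 mm away along +y and -y. The bush is an eccentric one: its bore (26 mm, right through, parallel to y, 1.5 mm 45 degree lead-in at both mouths) lies 4 mm off the boss axis, to whichever side the bush was last turned and clamped: not measured, and different each time
- gauge: double-ended plug gauge, about 0.32 kg, 160 mm long along its own y; origin on its axis, mid-handle. Handle: hexagonal bar 22 mm across flats, 88 mm long, two flats facing +x and -x: grip it across x from above. At its ends collars 34 mm wide, 6 mm thick: green on the go side (+y), red on the no-go side (-y)
- gauge_go_shoulder (a point): centre of the green collar's outer face, 50 mm from the gauge's origin along +y. Fully home, the collar meets a bush face, 22 mm from bracket_boss along the bore
- gauge_go_tip (a point): centre of the go end's tip, 86 mm from the gauge's origin along +y. The go end is 25 mm in diameter, 36 mm long beyond the green collar; its last 2 mm taper at 45 degrees to 21 mm
- gauge_nogo_tip (a point): centre of the no-go end's tip, 74 mm from the gauge's origin along -y. The no-go end is 29 mm in diameter, 24 mm long beyond the red collar; its last 4.5 mm taper at 45 degrees to 20 mm. Pressed concentrically against the bore it stops with its tip about 4.5 mm inside the face; off-centre it stops earlier
- rest: gauge rest fixed on the bench: wooden base 70 (x) x 180 (y) x 14 mm, origin at the centre of its underside, z up; two black V saddles, 60 mm wide, tops 55 mm high. The go end lies in the one at y = +69 mm (14 mm thick), the no-go end in the one at y = -60 mm (8 mm thick); between them fingers may reach down to the base
- rest_seat (a point): where the gauge's origin is when it lies centred in both saddles: 58 mm above the bench, over the rest's origin; axes as the rest's (the gauge's axes are parallel to them at the start)
- hex_key: dark hex key, 51x91x7 mm; loose bystander, origin under its centre; to be left alone
- bolt_4: pale steel bolt, 28x58x17 mm; loose bystander, origin under its centre; to be left alone
- spacer_ring: pale steel spacer ring, 38 mm across, 12 mm high; loose bystander, origin under its centre; to be left alone
- parallel: grey steel parallel bar, 62x100x16 mm; loose bystander, origin under its centre; to be left alone
- brass_fitting: brass hose fitting standing on its hexagon, 24x27x40 mm; loose bystander, origin under its centre; to be left alone
- bushing_b: dark bushing standing on end, 26 mm across, 16 mm high; loose bystander, origin under its centre; to be left alone

How it is judged (in metres and radians):
On the way, in this order (a step that is already met when the one before it is completed fails the run):
1. the go end is fully in the bore: green collar within 2.5 mm of a bush face, within 6 mm of the boss axis sideways and in height, square within 0.06 rad (y of gauge_go_shoulder in the frame of bracket_boss between -0.0245 and 0.0245 m and x of gauge_go_shoulder in the frame of bracket_boss between -0.006 and 0.006 m and z of gauge_go_shoulder in the frame of bracket_boss between -0.006 and 0.006 m and angle between the y axis of gauge and the y axis of bracket, either way round below 0.06 rad), for 0.2 s.
2. the no-go end is pressed squarely into the mouth of the bore with more than 3 N and refused: its tip stands 2 to 10 mm inside a bush face, which it can only do centred ((y of gauge_nogo_tip in the frame of bracket_boss between 0.012 and 0.02 m or y of gauge_nogo_tip in the frame of bracket_boss between -0.02 and -0.012 m) and x of gauge_nogo_tip in the frame of bracket_boss between -0.006 and 0.006 m and z of gauge_nogo_tip in the frame of bracket_boss between -0.006 and 0.006 m and angle between the y axis of gauge and the y axis of bracket, either way round below 0.06 rad and contact force between gauge and bracket above 3 N), for 0.3 s.
At the end, for the whole second after the job is handed in: the gauge lies released and at rest in both saddles of its rest, the same way round as at the start: origin within 8 mm of the seat, at seat height within 4 mm, parallel within 0.08 rad (horizontal distance between gauge and rest_seat below 0.008 m and z of gauge in the frame of rest_seat between -0.004 and 0.004 m and angle between the y axis of gauge and the y axis of rest, either way round below 0.08 rad and y of gauge_go_tip in the frame of rest_seat above 0.05 m and linear speed of gauge below 0.02 m/s and contact force between gauge and the fingers below 0.1 N); the robot touches nothing.
It fails at once if the gauge is pressed against the bracket with more than 25 N (contact force between gauge and bracket above 25 N).
It fails at once if a bystander is shifted by more than 20 mm (distance of any of hex_key, bolt_4, spacer_ring, parallel, brass_fitting, bushing_b from where it was at the start of the episode above 0.02 m).
It also fails if it takes over 61 s, if anything falls off the work surface, if the arm or the gripper's body presses on something with over 40 N, if the wrist force passes 120 N, or if a joint passes its speed limit or range.

## Working session

There is one attempt and no reset: what is moved stays moved. The work goes in short steps, Python scripts to look and compute and a tool call to move; the robot and the scene stay as the last step left them, time stands still between calls to the robot, and variables do not carry over. Pictures are saved under pics/ and viewed, about 8 in all and at most 12, crops included, and the job is handed in when it is done.

Besides the shell and the picture viewer there is one more tool, called after "Request:" by a JSON object that holds its "method" and its "body". play_rows: Moves the arm, as the interface text tells. Its arguments: {"type":"object","properties":{"deltas":{"type":"array"},"squeeze":{"type":"number"}},"required":["deltas"]}

```bash
mkdir -p pics
cat > h.py <<'E'
from station import *
import numpy as np, cv2
from scipy.spatial.transform import Rotation as Ro
def save(p,n): cv2.imwrite('pics/'+n,cv2.cvtColor(p['image'],cv2.COLOR_RGB2BGR))
def ray(p,uv,st=None):
    K=np.array(p['intrinsics']);d=np.linalg.inv(K)@[uv[0],uv[1],1]
    if 'R' in p and p['R'] is not None:
        R=np.array(p['R']);return -R.T@np.array(p['t']),R.T@d
    T=np.array(p['T_tool_cam']);A=Ro.from_quat(st['ee_rot']).as_matrix()
    return A@T[:3,3]+np.array(st['ee_pos']),A@T[:3,:3]@d
def atz(p,uv,z,st=None):
    o,d=ray(p,uv,st);return o+d*(z-o[2])/d[2]
def tri(rs):
    A=0;b=0
    for o,d in rs:
        d=d/np.linalg.norm(d);P=np.eye(3)-np.outer(d,d);A=A+P;b=b+P@o
    return np.linalg.solve(A,b)
E
python3 - <<'E'
from h import *
np.set_printoptions(precision=1,suppress=True)
s=get_state();print(s)
a={}
for n in ['scene','top']:
    p=read_camera(n);save(p,n+'0.png');a[n]=p
    print(n,[x.tolist() if hasattr(x,'tolist') else x for x in [np.array(p['R']),np.array(p['t']),np.array(p['intrinsics'])]])
Z={'bracket':0,'bracket_boss':90,'gauge':58,'gauge_go_shoulder':58,'gauge_go_tip':58,'gauge_nogo_tip':58,'rest':0,'rest_seat':58,'hex_key':0,'bolt_4':0,'spacer_ring':0,'parallel':0,'brass_fitting':0,'bushing_b':0}
for t,z in Z.items():
    rs=[]
    for n in a:
        l=landmark_of(a[n],t)
        if l: 
            l=l[0];print(t,n,round(l['p'],2),np.round(l['uv'],1),atz(a[n],l['uv'],z));rs.append(ray(a[n],l['uv']))
    if len(rs)>1:print('   tri',tri(rs))
E
```

```text
{'time': 0.0, 'q': array([ 1.1,  0.5, -0. ,  1.6,  0. ,  1.1, -0.1]), 'qd': array([ 0., -0.,  0.,  0.,  0., -0.,  0.]), 'joint_efforts': array([  0. , -52.1,  -0. , -24.4,  -0.1,   0. ,   0. ]), 'ee_pos': array([ 262.3, -594.1,  213.6]), 'ee_rot': array([ 0.8, -0.5, -0. , -0. ]), 'wrist_force': array([-0.4, -0.4,  0.3]), 'moment': array([-0.,  0., -0.]), 'finger_gap': 92.11137807428786}
scene [[[-0.828539786877001, -0.5599155614915942, 0.004047908270529402], [-0.4292079678014124, 0.6304482748971507, -0.6467731387859179], [0.3595863483749008, -0.5376146730500937, -0.7626716996084524]], [296.31754818187915, 471.7061061686489, 678.2039451946349], [[563.9496866560929, 0.0, 327.65220928682305], [0.0, 563.9496866560929, 237.66309227299163], [0.0, 0.0, 1.0]]]
top [[[0.0053921710967256885, -0.9995991168328973, -0.027794426019534666], [-0.9957936141085736, -0.0028251782157013693, -0.09158109230968361], [0.09146585478444348, 0.02817133285702463, -0.9954096510550867]], [-277.91104904800665, 528.2475992991667, 1026.0904792703038], [[519.2768369356891, 0.0, 319.2094283171919], [0.0, 519.276836935
[... 1359 characters left out ...]
0.4 351.4] [ 370.4 -201.7    0. ]
bolt_4 top 0.7 [281.7 321.3] [ 366.2 -199.9    0. ]
   tri [ 368.  -199.8    4.9]
spacer_ring scene 0.83 [409.5 307.1] [ 386.  -294.9    0. ]
spacer_ring top 0.63 [333.3 309. ] [ 391.7 -304.5    0. ]
   tri [ 390.3 -304.8  -15.9]
parallel scene 0.86 [249.4 255. ] [ 687.9 -228.8    0. ]
parallel top 0.72 [301.5 166.5] [ 685.9 -237.4    0. ]
   tri [ 690.8 -235.4   -9.9]
brass_fitting scene 0.7 [386.9 229.9] [ 507.6 -426.4    0. ]
brass_fitting top 0.42 [384.  189.9] [ 636.5 -408.5    0. ]
   tri [ 574.5 -423.5   -5.4]
bushing_b scene 0.54 [339.5 196.3] [ 633.1 -450.8    0. ]
bushing_b top 0.41 [407.4 196.5] [ 622.7 -456.5    0. ]
   tri [ 628.3 -454.2   -1.5]
```

View pics/scene0.png

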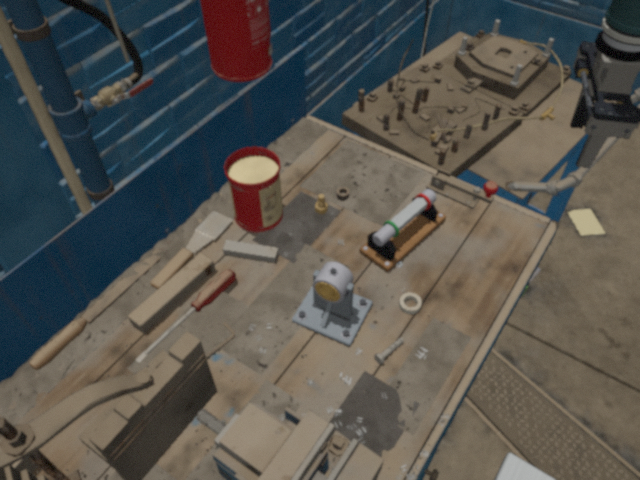

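View pics/top0.png

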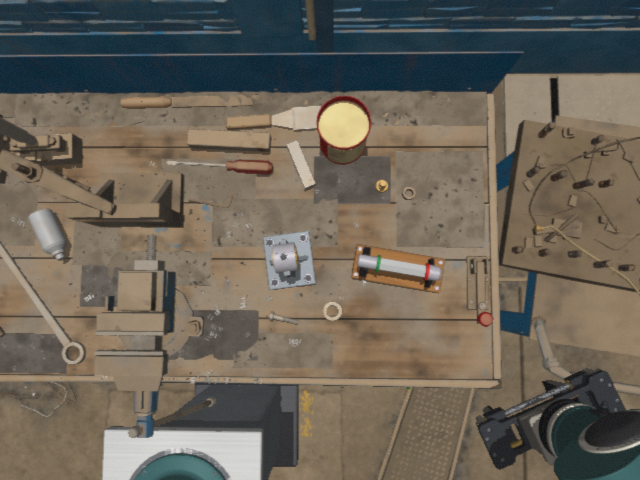

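Scene: bracket boss at about (336,280), gauge on its rest with the green end towards the bracket; top: bracket (287,260), gauge from (360,258) to (439,276). The loose things are all low and away from the path. Next I need the bore offset, so I'll plan a tilted wrist view of the −y bush face.

```bash
cat >> h.py <<'E'
def A(st): return Ro.from_quat(st['ee_rot']).as_matrix()
def Rd(yaw,tilt=0):  # tool: z down, x at yaw (deg), then tilted about world x by tilt deg (z leans to +y)
    y=np.radians(yaw);c,s=np.cos(y),np.sin(y)
    R=np.array([[c,s,0],[s,-c,0],[0,0,-1]]);return Ro.from_euler('x',tilt,degrees=True).as_matrix()@R
def plan(P,R,n=0):
    s=get_state();R0=A(s);p0=np.array(s['ee_pos']);rv=Ro.from_matrix(R0.T@R).as_rotvec(degrees=True)
    d=P-p0
    n=n or int(np.ceil(max(np.abs(rv).max()/7,np.linalg.norm(d)/40)))
    print('n',n,'rot/row',np.round(rv/n,2),'total rot',np.round(rv,2),'total shift cm in tool',np.round(R0.T@d/10,3))
    for i in range(n): 
        Ri=R0@Ro.from_rotvec(rv*i/n,degrees=True).as_matrix();print('  ',np.round(Ri.T@d/n/10,2))
E
python3 - <<'E'
from h import *
np.set_printoptions(precision=3,suppress=True)
p=read_camera('wrist');T=np.array(p['T_tool_cam']);print(T,np.array(p['intrinsics']))
s=get_state()
R=Rd(-12.7,45)
# want camera looking so that boss -y face lies at image centre at 190mm
Rc=R@T[:3,:3];f=np.array([490,-237,90.]);
for D in (150,190):
    cam=f-Rc[:,2]*D;P=cam-R@T[:3,3];print('D',D,'cam',cam,'axis',Rc[:,2],'tcp',P)
plan(P,R)
E
```

```text
[[   1.      -0.       0.       0.826]
 [   0.       0.967    0.253  -70.879]
 [  -0.      -0.253    0.967 -171.556]
 [   0.       0.       0.       1.   ]] [[432.286   0.    316.886]
 [  0.    432.286 234.574]
 [  0.      0.      1.   ]]
D 150 cam [ 498.289 -313.412  218.812] axis [-0.055  0.509 -0.859] tcp [ 481.9   -240.868   48.739]
D 190 cam [ 500.499 -333.788  253.162] axis [-0.055  0.509 -0.859] tcp [ 484.111 -261.245   83.088]
n 11 rot/row [ 3.27 -2.69 -4.6 ] total rot [ 35.99 -29.61 -50.62] total shift cm in tool [-21.554 -33.736  13.15 ]
   [-1.96 -3.07  1.2 ]
   [-1.65 -3.14  1.46]
   [-1.32 -3.16  1.71]
   [-0.98 -3.15  1.94]
   [-0.63 -3.1   2.16]
   [-0.28 -3.01  2.35]
   [ 0.07 -2.88  2.53]
   [ 0.42 -2.71  2.68]
   [ 0.76 -2.51  2.8 ]
   [ 1.08 -2.27  2.89]
   [ 1.39 -2.    2.95]
```

Run:
```python
from h import *
np.set_printoptions(precision=3,suppress=True)
p=read_camera('wrist');T=np.array(p['T_tool_cam'])
s=get_state();print(s['time'])
for tilt in (-35,-45):
  R=Rd(4,tilt);Rc=R@T[:3,:3];f=np.array([489,-193,90.])
  D=230;cam=f-Rc[:,2]*D;P=cam-R@T[:3,3];print('D',D,'cam',cam,'axis',Rc[:,2],'tcp',P)
plan(P,R,16)
```

```text
1.6
D 230 cam [484.847 -17.806 238.962] axis [ 0.018 -0.762 -0.648] tcp [ 488.968 -174.173  139.02 ]
D 230 cam [484.847   5.4   206.277] axis [ 0.018 -0.863 -0.506] tcp [ 488.968 -165.947  135.006]
n 16 rot/row [-2.56  1.54 -4.15] total rot [-40.94  24.69 -66.35] total shift cm in tool [-30.072 -38.031   7.959]
   [-1.88 -2.38  0.5 ]
   [-1.71 -2.53  0.34]
   [-1.53 -2.65  0.18]
   [-1.34 -2.76  0.02]
   [-1.13 -2.85 -0.14]
   [-0.92 -2.91 -0.29]
   [-0.7  -2.96 -0.45]
   [-0.47 -2.98 -0.6 ]
   [-0.23 -2.97 -0.74]
   [ 0.   -2.94 -0.87]
   [ 0.24 -2.89 -1.  ]
   [ 0.47 -2.82 -1.12]
   [ 0.71 -2.73 -1.23]
   [ 0.93 -2.61 -1.32]
   [ 1.15 -2.47 -1.41]
   [ 1.37 -2.32 -1.48]
```

Request:
{"method": "play_rows", "body": {"deltas": [[-1,[-1.88,-2.38,0.2],[-2.56,1.54,-4.15]],[-1,[-1.71,-2.53,0.1],[-2.56,1.54,-4.15]],[-1,[-1.53,-2.65,-0.1],[-2.56,1.54,-4.15]],[-1,[-1.34,-2.76,-0.2],[-2.56,1.54,-4.15]],[-1,[-1.13,-2.85,-0.4],[-2.56,1.54,-4.15]],[-1,[-0.92,-2.91,-0.5],[-2.56,1.54,-4.15]],[-1,[-0.7,-2.96,-0.65],[-2.56,1.54,-4.15]],[-1,[-0.47,-2.98,-0.8],[-2.56,1.54,-4.15]],[-1,[-0.23,-2.97,-0.95],[-2.56,1.54,-4.15]],[-1,[0,-2.94,-1.05],[-2.56,1.54,-4.15]]]}}

```text
time: 2.43
ee_pos: [404.6, -324.1, 185.8]
ee_rot: [0.944, -0.193, -0.005, 0.268]
wrist_force: [0.9, -0.6, -0.0]
finger_gap: 92.1
```

Run:
```python
from h import *
np.set_printoptions(precision=3,suppress=True)
s=get_state();print(s['time'],s['q'],s['ee_pos'])
plan(np.array([489,-145,165.]),Rd(4,-45))
```

```text
2.4333 [ 0.4    0.278 -0.146  2.094  0.769  0.912 -0.67 ] [ 404.574 -324.128  185.815]
n 5 rot/row [-2.7   1.72 -4.86] total rot [-13.5    8.6  -24.32] total shift cm in tool [  1.06  -18.119  -8.188]
   [ 0.21 -3.62 -1.64]
   [ 0.57 -3.51 -1.79]
   [ 0.91 -3.36 -1.93]
   [ 1.25 -3.17 -2.06]
   [ 1.58 -2.95 -2.16]
```

Request:
{"method": "play_rows", "body": {"deltas": [[-1,[0.2,-3.6,-1.65],[-2.7,1.7,-4.85]],[-1,[0.55,-3.5,-1.8],[-2.7,1.7,-4.85]],[-1,[0.9,-3.35,-1.95],[-2.7,1.7,-4.85]],[-1,[1.25,-3.15,-2.05],[-2.7,1.7,-4.85]],[-1,[1.6,-2.95,-2.15],[-2.7,1.7,-4.85]],[-1,[0,0,0],[0,0,0]],[-1,[0,0,0],[0,0,0]]]}}

```text
time: 3.02
ee_pos: [496.6, -125.5, 164.2]
ee_rot: [0.921, 0.05, -0.006, 0.386]
wrist_force: [-0.1, -1.1, -0.2]
finger_gap: 91.8
```

Run:
```python
from h import *
np.set_printoptions(precision=3,suppress=True)
s=get_state();p=read_camera('wrist');print(s['time'],s['q'],s['ee_pos'],A(s))
T=np.array(p['T_tool_cam'])
import pickle;pickle.dump((s['ee_pos'],s['ee_rot'],{k:np.array(p[k]) for k in ('image','intrinsics','T_tool_cam')}),open('w1.pkl','wb'))
l=landmark_of(p,'bracket_boss');print(l[:2])
st=s;M=A(s);c=np.array(p['intrinsics'])@T[:3,:3].T@(M.T@(np.array([489.5,-193,90])-s['ee_pos'])-T[:3,3]);c=c[:2]/c[2];print(c)
im=cv2.cvtColor(p['image'],cv2.COLOR_RGB2BGR);cv2.imwrite('pics/w1full.png',im)
u,v=map(int,c);cr=im[max(v-75,0):v+75,max(u-100,0):u+100];print(max(u-100,0),max(v-75,0));cv2.imwrite('pics/w1.png',cv2.resize(cr,None,fx=4,fy=4,interpolation=cv2.INTER_CUBIC))
```

```text
3.0167 [-0.029  0.464 -0.313  2.058  0.988  1.194 -0.875] [ 496.574 -125.497  164.216] [[ 0.995  0.097  0.027]
 [ 0.088 -0.696 -0.712]
 [-0.05   0.711 -0.701]]
[{'uv': [307.9, 241.8], 'p': 0.58}]
[302.461 222.586]
202 147
```

View pics/w1.png

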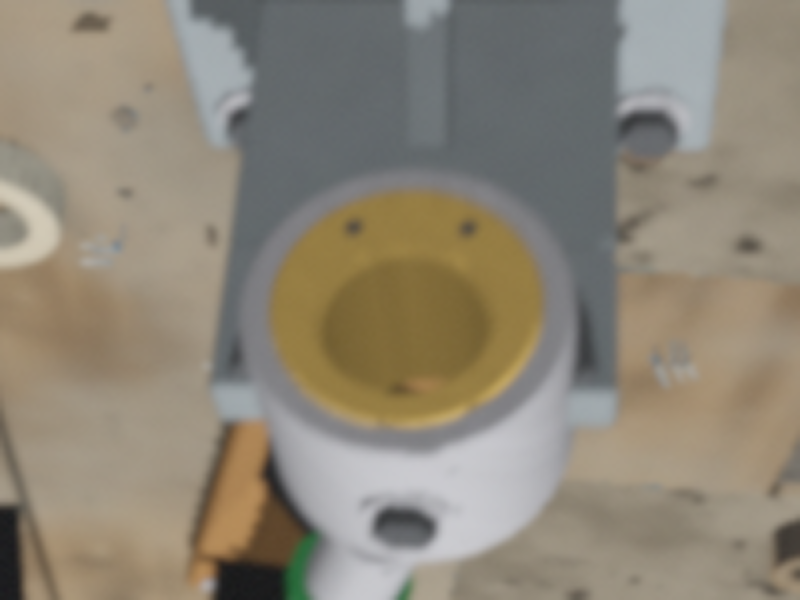

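Bore view (+y face, picture inverted): bronze disc centre at about crop (407,306), bore centre about (407,325) and shifted towards picture bottom, so the bore is ≈4 mm straight up, at z≈94. I'll get the bracket's yaw from the foot edge next.

Run:
```python
from h import *
import pickle
np.set_printoptions(precision=2,suppress=True)
P,q,p=pickle.load(open('w1.pkl','rb'));st=dict(ee_pos=P,ee_rot=q)
print('boss face',atz(p,(303.6,223.5),90,st))
im=cv2.imread('pics/w1full.png');cv2.imwrite('pics/w1c.png',cv2.resize(im[40:240,200:420],None,fx=3,fy=3,interpolation=cv2.INTER_CUBIC))
t=cv2.imread('pics/top0.png');cv2.imwrite('pics/top0c.png',cv2.resize(np.hstack([t[225:300,255:325],t[225:300,345:450]]),None,fx=4.5,fy=4.5,interpolation=cv2.INTER_CUBIC))
a=cv2.resize(im[40:240,200:420],None,fx=2,fy=2,interpolation=cv2.INTER_CUBIC)
b=cv2.resize(np.hstack([t[225:300,255:325],t[225:300,345:450]]),(800,340),interpolation=cv2.INTER_CUBIC)
# line detect of foot in top image
hsv=cv2.cvtColor(t,cv2.COLOR_BGR2HSV);roi=hsv[225:300,250:330];m=((roi[...,0]>90)&(roi[...,0]<125)&(roi[...,1]>25)).astype(np.uint8)
c=max(cv2.findContours(m,0,2)[0],key=cv2.contourArea);r=cv2.minAreaRect(c);bx=cv2.boxPoints(r)+[250,225];print(r,bx)
class D(dict):pass
import h
tp=read_camera('top')
W=np.array([atz(tp,x,8)[:2] for x in bx]);print(W);
for i in range(4):
    d=W[(i+1)%4]-W[i];print(np.linalg.norm(d),np.degrees(np.arctan2(d[1],d[0])))
print('centre',W.mean(0))
```

```text
boss face [ 490.3 -194.    90. ]Traceback (most recent call last):
  File "<stdin>", line 12, in <module>
ValueError: max() iterable argument is empty
```

View pics/w1c.png

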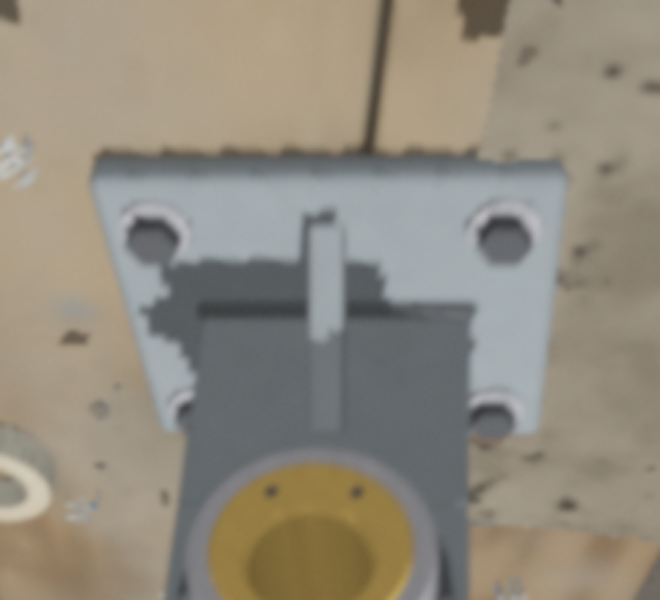

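The foot's +y edge runs from crop (95,182) to (565,178), bolt heads at (153,240) and (503,240).

Run:
```python
from h import *
import pickle
np.set_printoptions(precision=2,suppress=True)
P,q,p=pickle.load(open('w1.pkl','rb'));st=dict(ee_pos=P,ee_rot=q)
f=lambda x,y,z:atz(p,(x/3+200-.33,y/3+40-.33),z,st)
for (a,b,z) in (((95,182),(565,178),10),((153,240),(503,240),15),((200,305),(475,305),10)):
    A_,B=f(*a,z),f(*b,z);d=B-A_;print(A_,B,np.linalg.norm(d),np.degrees(np.arctan2(d[1],d[0])))
t=cv2.imread('pics/top0.png').astype(int)
g=(t[...,1]>t[...,2]+40)&(t[...,1]>t[...,0]+30);r=(t[...,2]>t[...,1]+80)&(t[...,2]>t[...,0]+80)
tp=read_camera('top')
for n,m in(('g',g),('r',r)):
    m[:240]=0;m[300:]=0;m[:,:345]=0;m[:,450:]=0
    v,u=np.nonzero(m);print(n,len(u),u.mean(),v.mean(),atz(tp,(u.mean(),v.mean()),68))
s=get_state();print(s['time'])
plan(np.array([478,-437,175.]),Rd(-12.7,0))
```

```text
[ 433.98 -172.11   10.  ] [ 539.33 -156.74   10.  ] 106.46227980356771 8.298090977236297
[ 447.32 -183.52   15.  ] [ 528.3  -172.28   15.  ] 81.75411281879595 7.902733082893842
[ 457.45 -210.11   10.  ] [ 526.55 -200.16   10.  ] 69.81545436311563 8.188662180294477
g 40 378.0 263.0 [ 482.07 -389.61   68.  ]
r 49 427.18367346938777 271.0 [ 467.23 -482.82   68.  ]
3.1667
n 8 rot/row [ 5.69 -0.53  2.2 ] total rot [45.5  -4.28 17.59] total shift cm in tool [-4.33 22.02 21.26]
   [-0.54  2.75  2.66]
   [-0.41  3.02  2.37]
   [-0.27  3.25  2.07]
   [-0.12  3.45  1.73]
   [0.03 3.61 1.38]
   [0.18 3.72 1.02]
   [0.33 3.79 0.64]
   [0.49 3.82 0.26]
```

View pics/top0c.png

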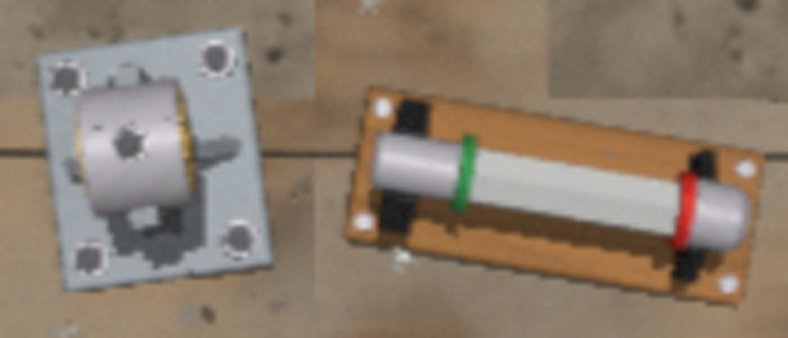

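Request:
{"method": "play_rows", "body": {"deltas": [[-1,[-0.2,2.0,-0.5],[5.7,-0.5,2.2]],[-1,[-0.3,2.8,0.5],[5.7,-0.5,2.2]],[-1,[-0.27,3.25,2.07],[5.7,-0.5,2.2]],[-1,[-0.12,3.45,1.73],[5.7,-0.5,2.2]],[-1,[0,3.6,1.4],[5.7,-0.5,2.2]],[-1,[0.2,3.7,1.0],[5.7,-0.5,2.2]],[-1,[0.3,3.8,0.8],[5.7,-0.5,2.2]],[-1,[0.5,3.8,0.8],[5.7,-0.5,2.2]],[-1,[0,0,0],[0,0,0]],[-1,[0,0,0],[0,0,0]]]}}

```text
time: 4.0
ee_pos: [468.2, -426.6, 201.7]
ee_rot: [0.991, -0.13, 0.013, -0.011]
wrist_force: [1.1, 1.1, 0.7]
finger_gap: 91.8
```

Run:
```python
from h import *
np.set_printoptions(precision=3,suppress=True)
s=get_state();print(s['time'],s['ee_pos'],s['qd'],A(s))
p=read_camera('wrist');save(p,'w2.png')
import pickle;pickle.dump((s['ee_pos'],s['ee_rot'],{k:np.array(p[k]) for k in ('image','intrinsics','T_tool_cam')}),open('w2.pkl','wb'))
for t in ('gauge','gauge_go_tip','gauge_nogo_tip','gauge_go_shoulder'):
    for l in landmark_of(p,t)[:1]: print(t,l['p'],l['uv'],atz(p,l['uv'],58,s))
t=p['image'].astype(int)
g=(t[...,1]>t[...,0]+40)&(t[...,1]>t[...,2]+30);r=(t[...,0]>t[...,1]+80)&(t[...,0]>t[...,2]+80)
for n,m in(('g',g),('r',r)):
    v,u=np.nonzero(m);print(n,len(u))
    if len(u):print(u.mean(),v.mean(),atz(p,(u.mean(),v.mean()),70,s))
```

```text
4.0 [ 468.199 -426.595  201.721] [ 0.148  0.057  0.113 -0.062  0.011  0.002  0.037] [[ 0.966 -0.258  0.029]
 [-0.258 -0.966  0.018]
 [ 0.024 -0.025 -0.999]]
gauge 0.81 [325.1, 230.8] [ 476.45  -434.793   58.   ]
gauge_go_tip 0.72 [314.9, 115.4] [ 490.785 -351.938   58.   ]
gauge_nogo_tip 0.84 [332.2, 322.2] [ 462.992 -508.056   58.   ]
gauge_go_shoulder 0.84 [318.7, 167.9] [ 483.891 -388.214   58.   ]
g 276
317.35869565217394 172.90217391304347 [ 482.005 -390.332   70.   ]
r 575
299.6765217391304 358.4713043478261 [ 431.721 -525.136   70.   ]
```

Top crop: bracket bolt rows give yaw ≈ +7.6°, the rest and collars give the gauge yaw ≈ −9.5°. The wrist estimates agree on an origin near (475.5,−436). I'll approach the grasp next.

Run:
```python
from h import *
np.set_printoptions(precision=3,suppress=True)
s=get_state();print(s['time'],s['ee_pos'],s['qd'],A(s))
plan(np.array([475.5,-435.8,110]),Rd(-9.5),4)
```

```text
4.25 [ 472.616 -418.779  202.282] [-0.022 -0.002 -0.011 -0.004 -0.001 -0.001  0.003] [[ 0.969 -0.244  0.029]
 [-0.245 -0.969  0.019]
 [ 0.024 -0.025 -0.999]]
n 4 rot/row [-0.35 -0.35 -1.16] total rot [-1.4  -1.41 -4.65] total shift cm in tool [0.479 1.814 9.199]
   [0.12 0.45 2.3 ]
   [0.12 0.44 2.3 ]
   [0.13 0.43 2.3 ]
   [0.14 0.42 2.31]
```

Request:
{"method": "play_rows", "body": {"deltas": [[-1,[0.1,0.45,2.3],[-0.35,-0.35,-1.15]],[-1,[0.1,0.45,2.3],[-0.35,-0.35,-1.15]],[-1,[0.1,0.45,2.3],[-0.35,-0.35,-1.15]],[-1,[0.1,0.45,2.3],[-0.35,-0.35,-1.15]],[-1,[0,0,0],[0,0,0]],[-1,[0,0,0],[0,0,0]],[-1,[0,0,0],[0,0,0]]]}}

```text
time: 4.83
ee_pos: [487.0, -419.2, 114.6]
ee_rot: [0.998, -0.066, 0.004, 0.002]
wrist_force: [-0.1, 0.3, 0.5]
finger_gap: 92.0
```

Run:
```python
from h import *
np.set_printoptions(precision=3,suppress=True)
s=get_state();print(s['time'],s['ee_pos'],s['qd'],A(s))
p=read_camera('wrist')
for t in ('gauge','gauge_go_tip','gauge_nogo_tip','gauge_go_shoulder'):
    for l in landmark_of(p,t)[:1]: print(t,l['p'],l['uv'],atz(p,l['uv'],58,s))
plan(np.array([475.5,-435.8,39]),Rd(-9.5),4)
```

```text
4.8333 [ 487.035 -419.248  114.558] [-0.023 -0.024 -0.021 -0.005 -0.001  0.006 -0.007] [[ 0.991 -0.132  0.007]
 [-0.132 -0.991 -0.004]
 [ 0.008  0.003 -1.   ]]
gauge 0.93 [300.8, 282.5] [ 476.564 -435.583   58.   ]
gauge_go_tip 0.65 [307.0, 123.2] [ 491.963 -350.2     58.   ]
gauge_go_shoulder 0.65 [301.0, 196.8] [ 483.559 -387.397   58.   ]
n 4 rot/row [ 0.07 -0.14  0.44] total rot [ 0.3  -0.54  1.75] total shift cm in tool [-0.961  1.496  7.616]
   [-0.24  0.37  1.9 ]
   [-0.23  0.38  1.9 ]
   [-0.23  0.38  1.9 ]
   [-0.22  0.39  1.9 ]
```

Request:
{"method": "play_rows", "body": {"deltas": [[-1,[-0.35,0.5,0.5],[0,0,0.4]],[-1,[-0.35,0.5,0.5],[0,0,0.4]],[-1,[-0.2,0.4,0.5],[0,-0.3,0.5]],[-1,[0,0,0],[0,0,0]],[-1,[0,0,0],[0,0,0]]]}}

```text
time: 5.5
ee_pos: [473.5, -438.1, 100.3]
ee_rot: [0.997, -0.082, 0.002, 0.004]
wrist_force: [0.0, 0.5, 0.4]
finger_gap: 92.3
```

Run:
```python
from h import *
np.set_printoptions(precision=3,suppress=True)
s=get_state();print(s['time'],s['ee_pos'],s['qd'],A(s))
plan(np.array([476,-435.8,39]),Rd(-9.5),4)
```

```text
5.5 [ 473.463 -438.099  100.282] [ 0.011  0.015  0.013  0.002  0.004 -0.002 -0.005] [[ 0.987 -0.163  0.004]
 [-0.163 -0.987 -0.008]
 [ 0.005  0.007 -1.   ]]
n 4 rot/row [ 0.11 -0.08  0.03] total rot [ 0.43 -0.31  0.11] total shift cm in tool [ 0.18  -0.314  6.127]
   [ 0.04 -0.08  1.53]
   [ 0.05 -0.08  1.53]
   [ 0.05 -0.07  1.53]
   [ 0.05 -0.07  1.53]
```

Request:
{"method": "play_rows", "body": {"deltas": [[-1,[0.05,-0.07,1.5],[0.1,-0.1,0]],[-1,[0.05,-0.07,1.5],[0.1,-0.1,0]],[-1,[0.05,-0.07,1.5],[0.1,-0.1,0]],[-1,[0,-0.07,1.4],[0.1,0,0]],[-1,[0,0,0],[0,0,0]],[-1,[0,0,0],[0,0,0]]]}}

```text
time: 6.0
ee_pos: [474.8, -434.4, 32.4]
ee_rot: [0.997, -0.082, -0.002, -0.002]
wrist_force: [-0.5, -0.4, 1.1]
finger_gap: 92.1
```

Run:
```python
from h import *
np.set_printoptions(precision=3,suppress=True)
s=get_state();print(s['time'],s['ee_pos'],s['qd'],A(s),s['wrist_force'])
plan(np.array([476,-435.8,39]),Rd(-9.5),4)
```

```text
6.0 [ 474.835 -434.395   32.361] [-0.007  0.045  0.003  0.021  0.006 -0.014 -0.002] [[ 0.987 -0.163 -0.003]
 [-0.163 -0.987  0.003]
 [-0.003 -0.003 -1.   ]] [-0.461 -0.382  1.086]
n 4 rot/row [-0.04  0.05  0.03] total rot [-0.16  0.2   0.12] total shift cm in tool [ 0.136  0.118 -0.665]
   [ 0.03  0.03 -0.17]
   [ 0.03  0.03 -0.17]
   [ 0.03  0.03 -0.17]
   [ 0.03  0.03 -0.17]
```

Request:
{"method": "play_rows", "body": {"deltas": [[-1,[0.1,0.1,-0.3],[0,0,0]],[-1,[0,0,-0.25],[0,0,0]],[-1,[0,0,0],[0,0,0]],[1,[0,0,0],[0,0,0]],[1,[0,0,0],[0,0,0]],[1,[0,0,0],[0,0,0]],[1,[0,0,0],[0,0,0]],[1,[0,0,0],[0,0,0]],[1,[0,0,0],[0,0,0]],[1,[0,0,0],[0,0,0]]], "squeeze": 45}}

```text
time: 6.83
ee_pos: [477.4, -436.3, 40.8]
ee_rot: [0.997, -0.081, 0.0, -0.0]
wrist_force: [0.6, 0.2, 0.5]
finger_gap: 46.9
```

Run:
```python
from h import *
np.set_printoptions(precision=3,suppress=True)
s=get_state();print(s['time'],s['ee_pos'],A(s),s['wrist_force'],s['moment'],s['finger_gap'])
```

```text
6.8333 [ 477.412 -436.292   40.785] [[ 0.987 -0.162  0.   ]
 [-0.162 -0.987  0.001]
 [ 0.    -0.001 -1.   ]] [0.565 0.182 0.504] [-0.032 -0.101 -0.034] 46.91433644036829
```

Request:
{"method": "play_rows", "body": {"deltas": [[1,[0,0,0],[0,0,0]],[1,[0,0,0],[0,0,0]],[1,[0,0,0],[0,0,0]],[1,[0,0,0],[0,0,0]],[1,[0,0,0],[0,0,0]],[1,[0,0,0],[0,0,0]],[1,[0,0,0],[0,0,0]]]}}

```text
time: 7.42
ee_pos: [475.8, -436.0, 40.5]
ee_rot: [0.997, -0.082, -0.002, -0.001]
wrist_force: [-0.7, 0.4, 0.5]
finger_gap: 21.7
```

Run:
```python
from h import *
np.set_printoptions(precision=3,suppress=True)
s=get_state();print(s['time'],s['ee_pos'],A(s),s['wrist_force'],s['moment'],s['finger_gap'])
p=read_camera('wrist')
for t in ('gauge','gauge_go_tip','gauge_go_shoulder'):
    for l in landmark_of(p,t)[:1]: print(t,l['p'],l['uv'],atz(p,l['uv'],58,s))
```

```text
7.4167 [ 475.775 -436.003   40.518] [[ 0.987 -0.163 -0.003]
 [-0.163 -0.987  0.002]
 [-0.003 -0.002 -1.   ]] [-0.656  0.439  0.47 ] [ 0.014  0.125 -0.025] 21.720043057248823
gauge 0.85 [318.7, 306.1] [ 477.094 -434.832   58.   ]
gauge_go_tip 0.85 [316.5, 69.2] [ 490.267 -350.099   58.   ]
gauge_go_shoulder 0.95 [314.9, 178.0] [ 483.751 -385.959   58.   ]
```

Request:
{"method": "play_rows", "body": {"deltas": [[1,[0,0,-0.8],[0,0,0]],[1,[0,0,-1.2],[0,0,0]],[1,[0,0,-1.2],[0,0,0]],[1,[0,0,-1.0],[0,0,0]],[1,[0,0,-0.4],[0,0,0]],[1,[0,0,0],[0,0,0]],[1,[0,0,0],[0,0,0]]]}}

```text
time: 8.2
ee_pos: [476.1, -435.7, 91.3]
ee_rot: [0.997, -0.081, -0.001, -0.001]
wrist_force: [0.2, 0.1, -2.9]
finger_gap: 21.7
```

Run:
```python
from h import *
np.set_printoptions(precision=3,suppress=True)
s=get_state();print(s['time'],s['ee_pos'],A(s),s['wrist_force'],s['moment'],s['finger_gap'])
plan(np.array([511.7,-348.4,85]),Rd(7.8),6)
```

```text
8.2 [ 476.09  -435.687   91.31 ] [[ 0.987 -0.162 -0.002]
 [-0.162 -0.987  0.002]
 [-0.003 -0.002 -1.   ]] [ 0.181  0.084 -2.901] [-0.005 -0.083  0.031] 21.68601478088416
n 6 rot/row [-0.02  0.02 -2.86] total rot [ -0.13   0.14 -17.14] total shift cm in tool [ 2.098 -9.19   0.642]
   [ 0.35 -1.53  0.11]
   [ 0.43 -1.51  0.11]
   [ 0.5  -1.49  0.11]
   [ 0.57 -1.46  0.11]
   [ 0.65 -1.43  0.11]
   [ 0.72 -1.4   0.11]
```

Request:
{"method": "play_rows", "body": {"deltas": [[1,[0.35,-1.4,0],[0,0,-2.85]],[1,[0.4,-1.4,0],[0,0,-2.85]],[1,[0.5,-1.4,0],[0,0,-2.85]],[1,[0.55,-1.4,0.1],[0,0,-2.85]],[1,[0.6,-1.2,0.1],[0,0,-2.85]],[1,[0.5,-1.0,0.1],[0,0,-2.0]],[1,[0,0,0],[0,0,0]],[1,[0,0,0],[0,0,0]],[1,[0,0,0],[0,0,0]]]}}

```text
time: 8.95
ee_pos: [511.8, -344.6, 86.1]
ee_rot: [0.997, 0.08, -0.002, -0.004]
wrist_force: [-0.5, -0.3, -3.4]
finger_gap: 21.9
```

Run:
```python
from h import *
np.set_printoptions(precision=3,suppress=True)
s=get_state();print(s['time'],s['ee_pos'],A(s),s['wrist_force'],s['moment'],s['finger_gap'])
print('yaw',np.degrees(np.arctan2(A(s)[1,0],A(s)[0,0])))
p=read_camera('wrist')
z=s['ee_pos'][2]+17.5
for t,zz in (('gauge',z),('gauge_go_tip',z),('gauge_go_shoulder',z),('bracket_boss',90)):
    for l in landmark_of(p,t)[:1]: print(t,l['p'],l['uv'],atz(p,l['uv'],zz,s))
plan(np.array([511.7,-348.4,76.5]),Rd(7.8),4)
im=cv2.cvtColor(p['image'],cv2.COLOR_RGB2BGR);cv2.imwrite('pics/w3.png',im)
```

```text
8.95 [ 511.813 -344.574   86.091] [[ 0.987  0.159 -0.005]
 [ 0.159 -0.987  0.007]
 [-0.004 -0.007 -1.   ]] [-0.526 -0.332 -3.376] [-0.035 -0.073  0.078] 21.856026586909323
yaw 9.126211514734258
gauge 0.68 [316.5, 306.8] [ 511.654 -343.677  103.591]
gauge_go_tip 0.86 [318.3, 65.6] [ 498.452 -257.45   103.591]
gauge_go_shoulder 0.7 [315.2, 181.8] [ 503.569 -296.154  103.591]
n 4 rot/row [-0.09  0.05  0.3 ] total rot [-0.38  0.21  1.18] total shift cm in tool [0.017 0.242 0.969]
   [0.   0.06 0.24]
   [0.   0.06 0.24]
   [0.   0.06 0.24]
   [0.   0.06 0.24]
```

View pics/w3.png

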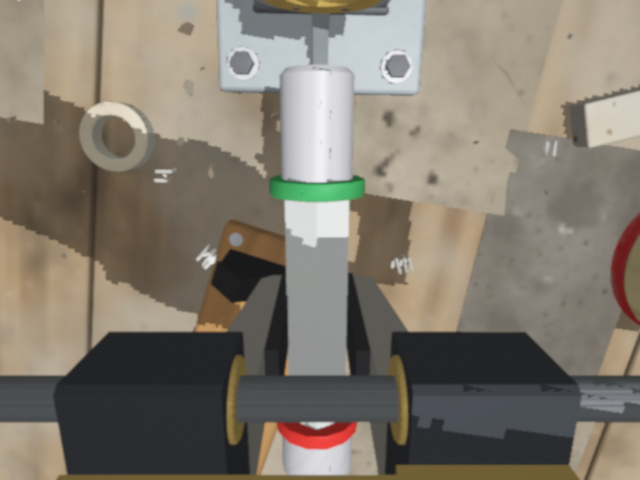

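The gauge is held straight in the jaws. The foot's near edge (221,91)–(417,95) and the bolts (243,62), (398,66) allow a relative lateral and yaw fix.

Run:
```python
from h import *
np.set_printoptions(precision=2,suppress=True)
s=get_state();p=read_camera('wrist');print(s['time'],s['ee_pos'])
im=p['image'].astype(int)
y=np.radians(7.8);X=np.array([np.cos(y),np.sin(y)]);Y=np.array([-np.sin(y),np.cos(y)])
for a,b,z in (((221,91),(417,95),10),((243,62),(398,66),16),((289,110),(351.5,110),s['ee_pos'][2]+17.5)):
    P,Q=atz(p,a,z,s),atz(p,b,z,s);m=(P+Q)/2;d=Q-P;print(P,Q,np.linalg.norm(d),'yaw',np.degrees(np.arctan2(d[1],d[0])),'lat',m[:2]@X,'along',m[:2]@Y)
print('boss est lat',np.array([493.3,-215.8])@X,np.array([493.3,-215.8])@Y,'tcp',s['ee_pos'][:2]@X,s['ee_pos'][:2]@Y)
v,u=np.nonzero((im[...,1]-im[...,2]>60)&(np.arange(480)[:,None]<20));print('bronze',len(u),u.min(),u.max(),v.max())
for r in(90,110,140,160):
    g=np.abs(np.diff(im[r,:,:].sum(1)));w=np.arange(255,385);o=w[np.argsort(-g[255:385])[:6]];print(r,sorted(o))
```

```text
9.2 [ 511.2  -346.09   86.21]
[ 445.71 -268.65   10.  ] [ 551.92 -254.02   10.  ] 107.21718362480686 yaw 7.844752736177451 lat 458.73254663191483 along -326.6169324775276
[ 456.99 -252.64   16.  ] [ 537.75 -241.92   16.  ] 81.46230858268198 yaw 7.560340306508814 lat 459.2088971086951 along -312.4934369352726
[ 490.35 -274.64  103.71] [ 511.57 -271.29  103.71] 21.476425796658223 yaw 8.965437246840372 lat 459.27760835226076 along -338.4294785888909
boss est lat 459.44848917324026 -280.7518758555799 tcp 459.4967996421096 -412.2663893967103
bronze 69 302 344 2
90 [np.int64(279), np.int64(280), np.int64(281), np.int64(282), np.int64(352), np.int64(353)]
110 [np.int64(260), np.int64(261), np.int64(279), np.int64(280), np.int64(281), np.int64(282)]
140 [np.int64(260), np.int64(261), np.int64(263), np.int64(280), np.int64(281), np.int64(282)]
160 [np.int64(255), np.int64(281), np.int64(282), np.int64(328), np.int64(330), np.int64(331)]
```

Request:
{"method": "play_rows", "body": {"deltas": [[1,[-0.03,0,0.2],[-0.1,0,0.35]],[1,[-0.03,-0.1,0.3],[-0.1,0.1,0.35]],[1,[-0.02,-0.2,0.25],[-0.1,0.1,0.3]],[1,[0,-0.1,0.15],[0,0,0]],[1,[0,0,0],[0,0,0]],[1,[0,0,0],[0,0,0]]]}}

```text
time: 9.75
ee_pos: [508.6, -343.0, 76.0]
ee_rot: [0.998, 0.067, -0.0, -0.0]
wrist_force: [-0.7, 0.4, -2.5]
finger_gap: 21.8
```

```bash
cat >> h.py <<'E'
_y=np.radians(7.8);BX=np.array([np.cos(_y),np.sin(_y)]);BY=np.array([-np.sin(_y),np.cos(_y)])
def rep():
    s=get_state();M=A(s);P=s['ee_pos'];f=s['wrist_force'];m=s['moment']
    print('t %.2f lat %.2f along %.2f z %.2f | yaw %.2f roll(ty.z) %.4f tx.z %.4f'%(s['time'],P[:2]@BX,P[:2]@BY,P[2],np.degrees(np.arctan2(M[1,0],M[0,0])),M[2,1],M[2,0]),'F lat %.1f along %.1f z %.1f'%(f[:2]@BX,f[:2]@BY,f[2]),'M lat %.2f along %.2f z %.2f'%(m[:2]@BX,m[:2]@BY,m[2]),'gap %.1f'%s['finger_gap'])
    return s
E
python3 -c "
from h import *
rep()"
```

```text
t 9.75 lat 457.39 along -408.82 z 76.00 | yaw 7.73 roll(ty.z) -0.0007 tx.z -0.0005 F lat -0.6 along 0.5 z -2.5 M lat -0.04 along -0.08 z -0.02 gap 21.8
```

Request:
{"method": "play_rows", "body": {"deltas": [[1,[0.06,-0.3,-0.02],[0,0,0]],[1,[0.05,-0.4,-0.02],[0,0,0]],[1,[0,-0.3,0],[0,0,0]],[1,[0,-0.1,0],[0,0,0]],[1,[0,0,0],[0,0,0]],[1,[0,0,0],[0,0,0]]]}}

```text
time: 10.25
ee_pos: [508.7, -330.1, 76.8]
ee_rot: [0.998, 0.068, -0.0, -0.0]
wrist_force: [-0.4, -0.7, -3.4]
finger_gap: 21.3
```

```bash
python3 -c "
from h import *
rep()
p=read_camera('scene');im=cv2.cvtColor(p['image'],cv2.COLOR_RGB2BGR)
cv2.imwrite('pics/s4.png',cv2.resize(im[215:340,280:440],None,fx=5,fy=5,interpolation=cv2.INTER_CUBIC)[:600])
for t in ('gauge_go_tip','gauge_go_shoulder','bracket_boss'):
    for l in landmark_of(p,t)[:1]: print(t,l['p'],l['uv'])
"
```

```text
t 10.25 lat 459.20 along -396.11 z 76.79 | yaw 7.79 roll(ty.z) -0.0007 tx.z 0.0000 F lat -0.5 along -0.6 z -3.4 M lat -0.04 along -0.08 z -0.00 gap 21.3
gauge_go_tip 0.69 [341.8, 264.2]
gauge_go_shoulder 0.66 [349.9, 249.9]
bracket_boss 0.81 [335.3, 281.1]
```

Request:
{"method": "play_rows", "body": {"deltas": [[1,[-0.02,-0.2,0],[0,0,0]],[1,[-0.02,-0.3,0],[0,0,0]],[1,[0,-0.3,0],[0,0,0]],[1,[0,-0.2,0],[0,0,0]],[1,[0,0,0],[0,0,0]]]}}

```text
time: 10.87
ee_pos: [506.4, -320.0, 76.5]
ee_rot: [0.998, 0.067, -0.0, -0.0]
wrist_force: [0.1, -0.8, -3.3]
finger_gap: 21.3
```

```bash
python3 -c "
from h import *
rep()"
```

```text
t 10.87 lat 458.25 along -385.77 z 76.52 | yaw 7.71 roll(ty.z) -0.0008 tx.z -0.0003 F lat -0.0 along -0.8 z -3.3 M lat -0.03 along -0.08 z -0.01 gap 21.3
```

Request:
{"method": "play_rows", "body": {"deltas": [[1,[0.02,-0.15,0],[0,0,0]],[1,[0,-0.2,0],[0,0,0]],[1,[0,-0.2,0],[0,0,0]],[1,[0,-0.2,0],[0,0,0]]]}}

```text
time: 11.2
ee_pos: [505.6, -312.1, 76.7]
ee_rot: [0.998, 0.067, -0.0, -0.0]
wrist_force: [-0.7, -0.1, -2.8]
finger_gap: 21.8
```

```bash
python3 -c "
from h import *
rep()"
```

```text
t 11.20 lat 458.56 along -377.84 z 76.65 | yaw 7.70 roll(ty.z) -0.0004 tx.z -0.0001 F lat -0.7 along 0.0 z -2.8 M lat -0.03 along -0.04 z -0.01 gap 21.8
```

Request:
{"method": "play_rows", "body": {"deltas": [[1,[0,-0.25,0],[0,0,0]],[1,[0,-0.25,0],[0,0,0]],[1,[0,-0.25,0],[0,0,0]],[1,[0,-0.25,0],[0,0,0]],[1,[0,0,0],[0,0,0]]]}}

```text
time: 11.62
ee_pos: [504.1, -300.3, 76.7]
ee_rot: [0.998, 0.068, -0.0, -0.0]
wrist_force: [-0.9, 0.3, -3.6]
finger_gap: 21.8
```

```bash
python3 -c "
from h import *
rep()"
```

```text
t 11.62 lat 458.72 along -365.97 z 76.68 | yaw 7.75 roll(ty.z) -0.0008 tx.z -0.0001 F lat -0.9 along 0.4 z -3.6 M lat -0.07 along -0.12 z 0.03 gap 21.8
```

Request:
{"method": "play_rows", "body": {"deltas": [[1,[0,-0.25,0],[0,0,0]],[1,[0,-0.25,0],[0,0,0]],[1,[0,-0.15,0],[0,0,0]],[1,[0,-0.08,0],[0,0,0]],[1,[0,-0.08,0],[0,0,0]]]}}

```text
time: 12.03
ee_pos: [503.0, -291.6, 76.8]
ee_rot: [0.998, 0.067, -0.0, -0.0]
wrist_force: [0.4, -0.8, -2.5]
finger_gap: 21.6
```

```bash
python3 -c "
from h import *
rep()"
```

```text
t 12.03 lat 458.76 along -357.21 z 76.78 | yaw 7.74 roll(ty.z) -0.0005 tx.z 0.0000 F lat 0.3 along -0.8 z -2.5 M lat -0.03 along -0.05 z -0.00 gap 21.6
```

Request:
{"method": "play_rows", "body": {"deltas": [[1,[0,-0.1,0],[0,0,0]],[1,[0,-0.1,0],[0,0,0]],[1,[0,-0.08,0],[0,0,0]]]}}

```text
time: 12.28
ee_pos: [502.6, -288.7, 76.8]
ee_rot: [0.998, 0.067, 0.0, -0.0]
wrist_force: [-0.3, -0.2, -2.9]
finger_gap: 21.6
```

```bash
python3 -c "
from h import *
rep()"
```

```text
t 12.28 lat 458.77 along -354.28 z 76.80 | yaw 7.73 roll(ty.z) -0.0004 tx.z 0.0001 F lat -0.3 along -0.2 z -2.9 M lat -0.03 along -0.14 z -0.02 gap 21.6
```

Nominally home at −353.3; creep until a force shows.

Request:
{"method": "play_rows", "body": {"deltas": [[1,[0,-0.06,0],[0,0,0]],[1,[0,-0.06,0],[0,0,0]],[1,[0,-0.06,0],[0,0,0]]]}}

```text
time: 12.53
ee_pos: [502.3, -286.8, 76.8]
ee_rot: [0.998, 0.067, 0.0, -0.0]
wrist_force: [-0.3, 0.2, -2.0]
finger_gap: 21.8
```

```bash
python3 -c "
from h import *
rep()"
```

```text
t 12.53 lat 458.77 along -352.36 z 76.81 | yaw 7.72 roll(ty.z) -0.0003 tx.z 0.0001 F lat -0.3 along 0.3 z -2.0 M lat -0.07 along -0.11 z 0.00 gap 21.8
```

Request:
{"method": "play_rows", "body": {"deltas": [[1,[0,-0.06,0],[0,0,0]],[1,[0,-0.06,0],[0,0,0]],[1,[0,-0.06,0],[0,0,0]]]}}

```text
time: 12.78
ee_pos: [502.1, -285.0, 76.8]
ee_rot: [0.998, 0.067, 0.0, -0.0]
wrist_force: [0.0, 0.2, -3.0]
finger_gap: 21.7
```

```bash
python3 -c "
from h import *
rep()"
```

```text
t 12.78 lat 458.75 along -350.49 z 76.79 | yaw 7.71 roll(ty.z) -0.0002 tx.z 0.0001 F lat 0.1 along 0.2 z -3.0 M lat 0.00 along -0.04 z 0.05 gap 21.7
```

Request:
{"method": "play_rows", "body": {"deltas": [[1,[0,-0.05,0],[0,0,0]],[1,[0,-0.05,0],[0,0,0]],[1,[0,-0.05,0],[0,0,0]]]}}

```text
time: 13.03
ee_pos: [502.0, -284.8, 77.0]
ee_rot: [0.998, 0.067, 0.0, 0.001]
wrist_force: [-0.4, -1.6, -4.9]
finger_gap: 21.4
```

```bash
python3 -c "
from h import *
s=rep()
p=read_camera('wrist');im=cv2.cvtColor(p['image'],cv2.COLOR_RGB2BGR);cv2.imwrite('pics/w5.png',im[0:300,120:520])
"
```

```text
t 13.03 lat 458.73 along -350.28 z 76.96 | yaw 7.69 roll(ty.z) 0.0018 tx.z 0.0008 F lat -0.6 along -1.5 z -4.9 M lat -0.44 along -0.13 z -0.01 gap 21.4
```

View pics/w5.png

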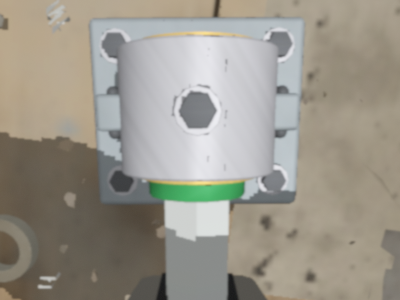

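Green collar (crop (197,190)) sits against the bronze face and a small reaction has appeared. I'll hold briefly.

Request:
{"method": "play_rows", "body": {"deltas": [[1,[0,-0.02,0],[0,0,0]],[1,[0,-0.02,0],[0,0,0]],[1,[0,-0.02,0],[0,0,0]],[1,[0,-0.01,0],[0,0,0]],[1,[0,0,0],[0,0,0]]]}}

```text
time: 13.5
ee_pos: [502.0, -284.8, 77.0]
ee_rot: [0.998, 0.067, 0.001, 0.001]
wrist_force: [0.6, -0.5, -1.8]
finger_gap: 21.3
```

```bash
python3 -c "
from h import *
rep()"
```

```text
t 13.50 lat 458.69 along -350.33 z 77.01 | yaw 7.64 roll(ty.z) 0.0027 tx.z 0.0012 F lat 0.6 along -0.5 z -1.8 M lat -0.39 along -0.08 z -0.02 gap 21.3
```

Request:
{"method": "play_rows", "body": {"deltas": [[1,[0,0.2,0],[0,0,0]],[1,[0,0.5,0],[0,0,0]],[1,[0,0.6,0],[0,0,0]],[1,[0,0.7,0],[0,0,0]],[1,[0,0.7,0],[0,0,0]],[1,[0,0.7,0],[0,0,0]],[1,[0,0.7,0],[0,0,0]],[1,[0,0.5,0],[0,0,0]]]}}

```text
time: 14.17
ee_pos: [508.5, -332.6, 76.7]
ee_rot: [0.998, 0.067, 0.0, -0.0]
wrist_force: [-0.3, -0.3, -2.4]
finger_gap: 21.1
```

```bash
python3 -c "
from h import *
rep()"
```

```text
t 14.17 lat 458.69 along -398.51 z 76.74 | yaw 7.74 roll(ty.z) -0.0003 tx.z 0.0001 F lat -0.4 along -0.3 z -2.4 M lat -0.10 along -0.07 z 0.02 gap 21.1
```

Request:
{"method": "play_rows", "body": {"deltas": [[1,[0,0.3,-1.0],[0,0,0]],[1,[0,0,-1.5],[0,0,0]],[1,[0,0,-1.5],[0,0,0]],[1,[0,0,-1.5],[0,0,0]],[1,[0,-0.5,-1.0],[0,0,0]],[1,[0,-1.5,-0.3],[0,0,0]],[1,[0,-2.0,0],[0,0,0]],[1,[0,-2.0,0],[0,0,0]],[1,[0,-2.0,0],[0,0,0]],[1,[0,-2.0,0],[0,0,0]]]}}

```text
time: 15.0
ee_pos: [493.3, -236.4, 150.2]
ee_rot: [0.998, 0.063, -0.0, 0.0]
wrist_force: [0.4, 0.2, -2.3]
finger_gap: 21.5
```

```bash
python3 -c "
from h import *
rep()"
```

```text
t 15.00 lat 456.66 along -301.20 z 150.18 | yaw 7.17 roll(ty.z) 0.0003 tx.z -0.0001 F lat 0.4 along 0.1 z -2.3 M lat -0.02 along -0.15 z 0.06 gap 21.5
```

Request:
{"method": "play_rows", "body": {"deltas": [[1,[0.05,-2.0,0],[0,0,-0.1]],[1,[0.05,-2.0,0],[0,0,-0.1]],[1,[0.05,-2.0,0],[0,0,-0.1]],[1,[0.05,-2.0,0],[0,0,-0.1]],[1,[0,-2.0,0],[0,0,-0.1]],[1,[0,-1.5,0],[0,0,0]],[1,[0,-1.0,0],[0,0,0]],[1,[0,0,0],[0,0,0]],[1,[0,0,0],[0,0,0]],[1,[0,0,0],[0,0,0]]]}}

```text
time: 15.83
ee_pos: [470.2, -89.5, 150.5]
ee_rot: [0.997, 0.076, -0.002, -0.001]
wrist_force: [1.0, -0.2, -3.8]
finger_gap: 21.9
```

```bash
python3 -c "
from h import *
rep()"
```

```text
t 15.83 lat 453.66 along -152.52 z 150.51 | yaw 8.73 roll(ty.z) -0.0030 tx.z -0.0047 F lat 1.0 along -0.3 z -3.8 M lat -0.03 along -0.16 z 0.02 gap 21.9
```

Request:
{"method": "play_rows", "body": {"deltas": [[1,[0.15,0.2,1.0],[-0.1,-0.1,0.3]],[1,[0.15,0.2,1.5],[0,-0.1,0.3]],[1,[0.1,0,1.5],[0,0,0.2]],[1,[0,0,1.5],[0,0,0]],[1,[0,0,0.8],[0,0,0]],[1,[0,0,0],[0,0,0]],[1,[0,0,0],[0,0,0]],[1,[0,0,0],[0,0,0]]]}}

```text
time: 16.5
ee_pos: [475.8, -101.3, 81.7]
ee_rot: [0.998, 0.062, -0.004, 0.001]
wrist_force: [-0.5, -0.0, -3.9]
finger_gap: 21.5
```

```bash
python3 -c "
from h import *
rep()"
```

```text
t 16.50 lat 457.66 along -164.91 z 81.74 | yaw 7.10 roll(ty.z) 0.0017 tx.z -0.0085 F lat -0.5 along 0.1 z -3.9 M lat -0.09 along -0.09 z -0.06 gap 21.5
```

Request:
{"method": "play_rows", "body": {"deltas": [[1,[0.04,0,0.15],[0,0.2,-0.2]],[1,[0.04,0,0.2],[0.05,0.2,-0.2]],[1,[0.03,0,0.1],[0,0.1,-0.2]],[1,[0,0,0],[0,0,0]],[1,[0,0,0],[0,0,0]]]}}

```text
time: 16.92
ee_pos: [478.8, -102.0, 79.1]
ee_rot: [0.998, 0.067, 0.003, 0.001]
wrist_force: [0.5, 0.3, -2.1]
finger_gap: 21.9
```

```bash
python3 -c "
from h import *
rep()
p=read_camera('scene');im=cv2.cvtColor(p['image'],cv2.COLOR_RGB2BGR)
cv2.imwrite('pics/s6.png',cv2.resize(im[220:340,240:400],None,fx=5,fy=5,interpolation=cv2.INTER_CUBIC))
"
```

```text
t 16.92 lat 460.53 along -165.99 z 79.09 | yaw 7.72 roll(ty.z) 0.0028 tx.z 0.0055 F lat 0.5 along 0.2 z -2.1 M lat -0.03 along -0.10 z 0.03 gap 21.9
```

View pics/s6.png

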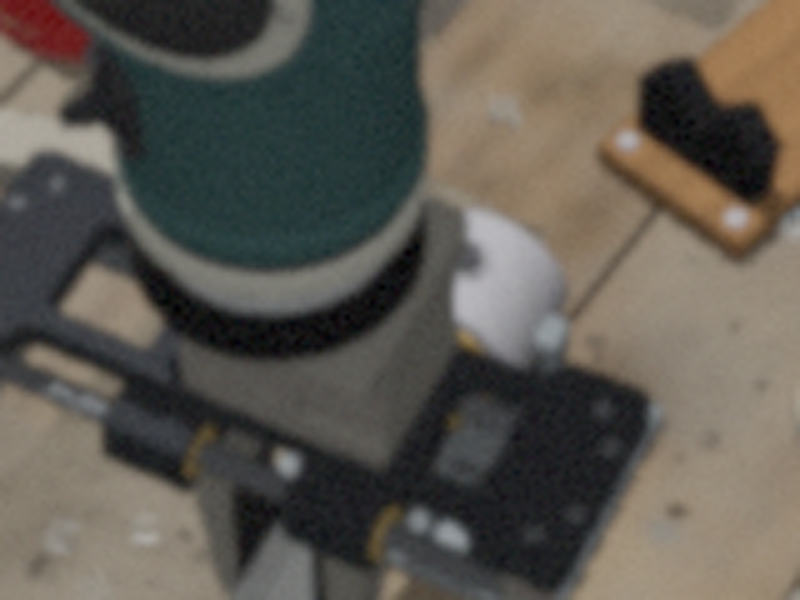

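Request:
{"method": "play_rows", "body": {"deltas": [[1,[-0.05,0.1,0.07],[0.05,-0.1,0]],[1,[-0.05,0.1,0.08],[0.05,-0.1,0]],[1,[-0.04,0.1,0.06],[0,-0.05,0]],[1,[0,0,0],[0,0,0]],[1,[0,0,0],[0,0,0]]]}}

```text
time: 17.38
ee_pos: [478.1, -105.5, 77.3]
ee_rot: [0.998, 0.067, 0.001, 0.001]
wrist_force: [0.4, 0.4, -3.1]
finger_gap: 21.2
```

```bash
python3 -c "
from h import *
rep()"
```

```text
t 17.38 lat 459.33 along -169.39 z 77.26 | yaw 7.73 roll(ty.z) 0.0013 tx.z 0.0015 F lat 0.5 along 0.3 z -3.1 M lat -0.04 along -0.05 z -0.00 gap 21.2
```

Request:
{"method": "play_rows", "body": {"deltas": [[1,[-0.03,0.2,0.02],[0,0,0]],[1,[-0.02,0.25,0.02],[0,0,0]],[1,[0,0.25,0],[0,0,0]],[1,[0,0.1,0],[0,0,0]],[1,[0,0,0],[0,0,0]]]}}

```text
time: 17.8
ee_pos: [478.7, -114.5, 76.7]
ee_rot: [0.998, 0.067, 0.001, 0.001]
wrist_force: [-0.8, 1.3, -3.0]
finger_gap: 21.8
```

```bash
python3 -c "
from h import *
rep()"
```

```text
t 17.80 lat 458.72 along -178.36 z 76.74 | yaw 7.73 roll(ty.z) 0.0014 tx.z 0.0014 F lat -0.7 along 1.4 z -3.0 M lat -0.00 along -0.07 z 0.02 gap 21.8
```

Request:
{"method": "play_rows", "body": {"deltas": [[1,[0,0.1,0],[0,0,0]],[1,[0,0.1,0],[0,0,0]],[1,[0,0.1,0],[0,0,0]],[1,[0,0.1,0],[0,0,0]],[1,[0,0.08,0],[0,0,0]]]}}

```text
time: 18.22
ee_pos: [479.4, -119.6, 76.8]
ee_rot: [0.998, 0.067, 0.001, 0.001]
wrist_force: [-0.5, 0.1, -3.0]
finger_gap: 21.7
```

```bash
python3 -c "
from h import *
rep()"
```

```text
t 18.22 lat 458.73 along -183.55 z 76.77 | yaw 7.73 roll(ty.z) 0.0012 tx.z 0.0015 F lat -0.4 along 0.2 z -3.0 M lat -0.09 along -0.11 z 0.01 gap 21.7
```

Request:
{"method": "play_rows", "body": {"deltas": [[1,[0,0.06,0],[0,0,0]],[1,[0,0.05,0],[0,0,0]],[1,[0,0.05,0],[0,0,0]],[1,[0,0.05,0],[0,0,0]]]}}

```text
time: 18.55
ee_pos: [479.7, -121.9, 76.8]
ee_rot: [0.998, 0.067, 0.001, 0.001]
wrist_force: [-0.0, -0.2, -3.0]
finger_gap: 21.3
```

```bash
python3 -c "
from h import *
rep()"
```

```text
t 18.55 lat 458.73 along -185.88 z 76.78 | yaw 7.73 roll(ty.z) 0.0012 tx.z 0.0015 F lat -0.1 along -0.2 z -3.0 M lat -0.02 along -0.08 z -0.03 gap 21.3
```

Request:
{"method": "play_rows", "body": {"deltas": [[1,[0,0.05,0],[0,0,0]],[1,[0,0.05,0],[0,0,0]],[1,[0,0.05,0],[0,0,0]]]}}

```text
time: 18.8
ee_pos: [479.9, -122.6, 76.7]
ee_rot: [0.998, 0.068, 0.001, 0.0]
wrist_force: [-0.2, 1.9, -3.8]
finger_gap: 21.6
```

```bash
python3 -c "
from h import *
rep()"
```

```text
t 18.80 lat 458.79 along -186.64 z 76.70 | yaw 7.76 roll(ty.z) 0.0002 tx.z 0.0014 F lat 0.1 along 1.9 z -3.8 M lat 0.31 along -0.16 z 0.04 gap 21.6
```

Request:
{"method": "play_rows", "body": {"deltas": [[1,[0,0.1,0],[0,0,0]],[1,[0,0.15,0],[0,0,0]],[1,[0,0.15,0],[0,0,0]]]}}

```text
time: 19.05
ee_pos: [480.0, -122.8, 76.4]
ee_rot: [0.998, 0.069, 0.0, -0.002]
wrist_force: [-0.8, 5.5, -1.5]
finger_gap: 21.7
```

```bash
python3 -c "
from h import *
rep()"
```

```text
t 19.05 lat 458.85 along -186.84 z 76.44 | yaw 7.89 roll(ty.z) -0.0044 tx.z 0.0007 F lat -0.0 along 5.6 z -1.5 M lat 1.06 along -0.00 z -0.01 gap 21.7
```

Request:
{"method": "play_rows", "body": {"deltas": [[1,[0,0.17,-0.02],[-0.15,0,0]],[1,[0,0.18,-0.02],[-0.15,0,0]],[1,[0,0.18,-0.02],[-0.15,0,0]]]}}

```text
time: 19.3
ee_pos: [479.8, -122.9, 76.6]
ee_rot: [0.998, 0.07, -0.001, -0.001]
wrist_force: [-0.0, 6.5, -2.1]
finger_gap: 21.8
```

```bash
python3 -c "
from h import *
rep()"
```

```text
t 19.30 lat 458.65 along -186.90 z 76.63 | yaw 8.06 roll(ty.z) -0.0027 tx.z -0.0011 F lat 0.9 along 6.4 z -2.1 M lat 1.27 along -0.13 z 0.00 gap 21.8
```

Request:
{"method": "play_rows", "body": {"deltas": [[1,[0,0.18,0],[-0.15,0.05,0.1]],[1,[0,0.18,0],[-0.15,0.05,0.1]],[1,[0,0.18,0],[-0.15,0.05,0.1]],[1,[0,0.18,0],[-0.15,0.05,0.1]],[1,[0,0.18,0],[-0.15,0.05,0.1]],[1,[0,0.18,0],[-0.15,0.05,0.1]]]}}

```text
time: 19.8
ee_pos: [480.1, -123.0, 76.2]
ee_rot: [0.998, 0.069, 0.001, 0.001]
wrist_force: [-0.5, 5.4, -1.4]
finger_gap: 21.8
```

```bash
python3 -c "
from h import *
s=rep()
p=read_camera('wrist');save(p,'w7.png')
z=s['ee_pos'][2]+17.5
for t in ('gauge','gauge_go_tip','gauge_go_shoulder'):
    for l in landmark_of(p,t)[:1]: q=atz(p,l['uv'],z,s);print(t,l['p'],q,'from tcp along',(q-s['ee_pos'])[:2]@BY,'lat',(q-s['ee_pos'])[:2]@BX)
im=cv2.imread('pics/w7.png');cv2.imwrite('pics/w7c.png',im)
"
```

```text
t 19.80 lat 458.92 along -187.01 z 76.16 | yaw 7.86 roll(ty.z) 0.0013 tx.z 0.0020 F lat 0.2 along 5.5 z -1.4 M lat 1.16 along -0.05 z -0.06 gap 21.8
gauge 0.78 [ 480.25087009 -122.23614296   93.66229369] from tcp along 0.7255835433231633 lat 0.2994424522128066
gauge_go_tip 0.56 [468.75824605 -36.60578667  93.66229369] from tcp along 87.12340217483799 lat 0.5345228230889277
gauge_go_shoulder 0.85 [472.76205482 -73.49980374  93.66229369] from tcp along 50.02735523593173 lat -0.5058049303035443
```

View pics/w7c.png

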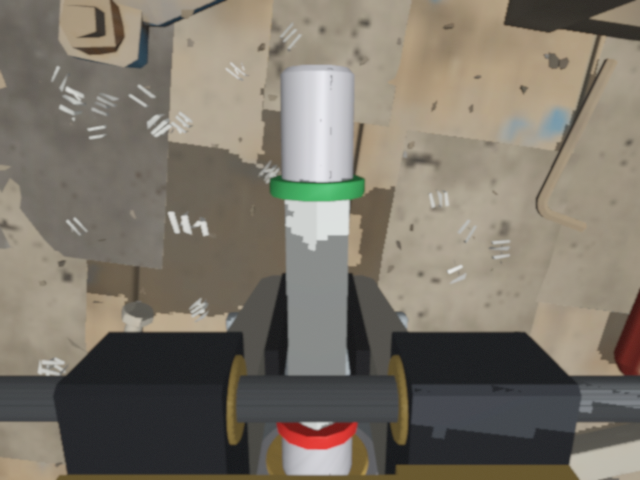

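No-go tip at red collar (316,430) is stopped at the mouth. The TCP travel between the two contacts gives 4.6 mm depth, as expected for a centred refusal, and about 5.5–6.5 N was held for over 0.5 s. Now draw out.

Request:
{"method": "play_rows", "body": {"deltas": [[1,[0,-0.2,0],[0,0,0]],[1,[0,-0.6,0],[0,0,0]],[1,[0,-0.7,0],[0,0,0]],[1,[0,-0.3,-0.8],[0,0,0]],[1,[0,0,-1.5],[0,0,0]],[1,[0,0,-1.5],[0,0,0]],[1,[0,0,-1.5],[0,0,0]],[1,[0,0,-1.2],[0,0,0]],[1,[0,0.5,-0.5],[0,0,0]],[1,[0,1.0,0],[0,0,0]]]}}

```text
time: 20.83
ee_pos: [478.6, -116.8, 151.6]
ee_rot: [0.997, 0.071, 0.001, 0.002]
wrist_force: [-0.2, -0.6, -3.5]
finger_gap: 21.8
```

```bash
python3 -c "
from h import *
rep()
plan(np.array([475.8,-436,140]),Rd(-9.4),15)"
```

```text
t 20.83 lat 458.33 along -180.65 z 151.62 | yaw 8.19 roll(ty.z) 0.0036 tx.z 0.0010 F lat -0.3 along -0.6 z -3.5 M lat -0.09 along -0.14 z 0.01 gap 21.8
n 15 rot/row [ 0.01 -0.01  1.17] total rot [ 0.19 -0.09 17.59] total shift cm in tool [-4.829 31.553  1.27 ]
   [-0.32  2.1   0.08]
   [-0.28  2.11  0.08]
   [-0.24  2.11  0.08]
   [-0.19  2.12  0.08]
   [-0.15  2.12  0.08]
   [-0.11  2.13  0.08]
   [-0.06  2.13  0.08]
   [-0.02  2.13  0.08]
   [0.03 2.13 0.08]
   [0.07 2.13 0.08]
   [0.11 2.13 0.08]
   [0.16 2.12 0.08]
   [0.2  2.12 0.08]
   [0.24 2.11 0.08]
   [0.29 2.11 0.08]
```

Request:
{"method": "play_rows", "body": {"deltas": [[1,[-0.3,2.1,0],[0,0,1.15]],[1,[-0.3,2.1,0],[0,0,1.15]],[1,[-0.25,2.1,0],[0,0,1.15]],[1,[-0.2,2.1,0],[0,0,1.15]],[1,[-0.15,2.1,0],[0,0,1.15]],[1,[-0.1,2.1,0],[0,0,1.15]],[1,[-0.05,2.1,0],[0,0,1.15]],[1,[0,2.1,0],[0,0,1.15]],[1,[0,2.1,0],[0,0,1.15]],[1,[0.1,2.1,0],[0,0,1.15]]]}}

```text
time: 21.67
ee_pos: [472.6, -343.3, 148.6]
ee_rot: [0.999, -0.033, -0.002, 0.002]
wrist_force: [0.3, -0.1, -3.5]
finger_gap: 21.8
```

```bash
python3 -c "
from h import *
rep()
plan(np.array([475.8,-436,130]),Rd(-9.4))"
```

```text
t 21.67 lat 421.67 along -404.27 z 148.57 | yaw -3.80 roll(ty.z) 0.0045 tx.z -0.0037 F lat 0.3 along -0.1 z -3.5 M lat -0.08 along -0.06 z -0.02 gap 21.8
n 3 rot/row [0.09 0.07 1.87] total rot [0.27 0.2  5.6 ] total shift cm in tool [0.936 9.22  1.895]
   [0.31 3.07 0.63]
   [0.41 3.06 0.63]
   [0.51 3.05 0.62]
```

Request:
{"method": "play_rows", "body": {"deltas": [[1,[0.2,2.0,0.2],[0,0,1.2]],[1,[0.2,2.0,0.3],[0.1,0.1,1.2]],[1,[0.2,1.7,0.4],[0.1,0.1,1.2]],[1,[0.2,1.0,0.4],[0,0,1.0]],[1,[0.1,0.5,0.3],[0,0,0.5]],[1,[0,0,0],[0,0,0]],[1,[0,0,0],[0,0,0]],[1,[0,0,0],[0,0,0]]]}}

```text
time: 22.33
ee_pos: [467.7, -429.5, 126.3]
ee_rot: [0.996, -0.086, -0.004, 0.0]
wrist_force: [-0.7, -0.4, -2.9]
finger_gap: 21.9
```

```bash
python3 -c "
from h import *
rep()
plan(np.array([475.8,-436,100]),Rd(-9.4),3)"
```

```text
t 22.33 lat 405.07 along -488.95 z 126.30 | yaw -9.85 roll(ty.z) 0.0016 tx.z -0.0077 F lat -0.8 along -0.3 z -2.9 M lat -0.01 along -0.12 z -0.02 gap 21.9
n 3 rot/row [ 0.03  0.15 -0.15] total rot [ 0.09  0.44 -0.45] total shift cm in tool [0.932 0.502 2.624]
   [0.31 0.17 0.87]
   [0.31 0.17 0.88]
   [0.31 0.17 0.88]
```

Request:
{"method": "play_rows", "body": {"deltas": [[1,[0.25,0.15,0.8],[0,0.15,-0.1]],[1,[0.3,0.15,0.8],[0,0.15,-0.1]],[1,[0.2,0.1,0.7],[0,0.1,-0.1]],[1,[0,0,0],[0,0,0]],[1,[0,0,0],[0,0,0]],[1,[0,0,0],[0,0,0]]]}}

```text
time: 22.83
ee_pos: [477.0, -430.5, 101.1]
ee_rot: [0.997, -0.079, 0.0, -0.0]
wrist_force: [-0.9, 0.1, -2.0]
finger_gap: 21.7
```

```bash
python3 -c "
from h import *
rep()
plan(np.array([475.8,-436,65]),Rd(-9.4),3)"
```

```text
t 22.83 lat 414.15 along -491.25 z 101.09 | yaw -9.11 roll(ty.z) -0.0004 tx.z 0.0001 F lat -0.9 along 0.2 z -2.0 M lat -0.05 along -0.09 z 0.01 gap 21.7
n 3 rot/row [-0.01 -0.    0.1 ] total rot [-0.02 -0.01  0.29] total shift cm in tool [-0.031  0.564  3.608]
   [-0.01  0.19  1.2 ]
   [-0.01  0.19  1.2 ]
   [-0.01  0.19  1.2 ]
```

Request:
{"method": "play_rows", "body": {"deltas": [[1,[0,0.25,0.8],[0,0,0.1]],[1,[0,0.25,1.0],[0,0,0.1]],[1,[0,0.15,0.8],[0,0,0.05]],[1,[0,0,0.3],[0,0,0]],[1,[0,0,0],[0,0,0]],[1,[0,0,0],[0,0,0]]]}}

```text
time: 23.33
ee_pos: [475.5, -437.8, 68.7]
ee_rot: [0.997, -0.082, -0.0, -0.0]
wrist_force: [0.3, 0.4, -1.8]
finger_gap: 21.7
```

```bash
python3 -c "
from h import *
rep()
plan(np.array([475.8,-436,45]),Rd(-9.4),3)"
```

```text
t 23.33 lat 411.67 along -498.31 z 68.75 | yaw -9.41 roll(ty.z) -0.0003 tx.z -0.0002 F lat 0.3 along 0.4 z -1.8 M lat 0.01 along -0.09 z -0.03 gap 21.7
n 3 rot/row [-0.01  0.   -0.  ] total rot [-0.02  0.01 -0.01] total shift cm in tool [ 2.000e-03 -1.850e-01  2.375e+00]
   [ 0.   -0.06  0.79]
   [ 0.   -0.06  0.79]
   [ 0.   -0.06  0.79]
```

Request:
{"method": "play_rows", "body": {"deltas": [[1,[0,-0.06,0.7],[0,0,0]],[1,[0,-0.06,0.8],[0,0,0]],[1,[0,-0.03,0.6],[0,0,0]],[1,[0,0,0.2],[0,0,0]],[1,[0,0,0],[0,0,0]]]}}

```text
time: 23.75
ee_pos: [476.0, -436.2, 43.7]
ee_rot: [0.997, -0.082, 0.0, -0.0]
wrist_force: [-0.6, -0.6, -2.6]
finger_gap: 21.6
```

```bash
python3 -c "
from h import *
s=rep();print(s['ee_pos'])"
```

```text
t 23.75 lat 412.43 along -496.78 z 43.66 | yaw -9.40 roll(ty.z) -0.0000 tx.z 0.0004 F lat -0.6 along -0.5 z -2.6 M lat -0.08 along -0.05 z 0.02 gap 21.6
[ 476.03227725 -436.20651484   43.6554558 ]
```

Lower the last 3 mm gently.

Request:
{"method": "play_rows", "body": {"deltas": [[1,[0,0,0.08],[0,0,0]],[1,[0,0,0.08],[0,0,0]],[1,[0,0,0.06],[0,0,0]],[1,[0,0,0.05],[0,0,0]],[1,[0,0,0.04],[0,0,0]]]}}

```text
time: 24.17
ee_pos: [476.3, -436.1, 41.1]
ee_rot: [0.997, -0.082, 0.0, 0.0]
wrist_force: [-1.0, 0.1, 0.4]
finger_gap: 21.2
```

```bash
python3 -c "
from h import *
s=rep();print(s['ee_pos'])"
```

```text
t 24.17 lat 412.72 along -496.74 z 41.06 | yaw -9.39 roll(ty.z) 0.0001 tx.z 0.0005 F lat -1.0 along 0.3 z 0.4 M lat 0.15 along 0.19 z 0.03 gap 21.2
[ 476.31607747 -436.12953467   41.05727793]
```

Request:
{"method": "play_rows", "body": {"deltas": [[0.4,[0,0,0.02],[0,0,0]],[0,[0,0,0],[0,0,0]],[-1,[0,0,0],[0,0,0]],[-1,[0,0,0],[0,0,0]],[-1,[0,0,0],[0,0,0]],[-1,[0,0,0],[0,0,0]],[-1,[0,0,0],[0,0,0]],[-1,[0,0,0],[0,0,0]],[-1,[0,0,0],[0,0,0]],[-1,[0,0,0],[0,0,0]]]}}

```text
time: 25.0
ee_pos: [478.8, -438.1, 43.7]
ee_rot: [0.997, -0.082, 0.003, 0.002]
wrist_force: [-0.4, 0.6, -0.7]
finger_gap: 85.7
```

```bash
python3 -c "
from h import *
s=rep();print(s['ee_pos'])"
```

```text
t 25.00 lat 414.88 along -499.00 z 43.72 | yaw -9.39 roll(ty.z) 0.0036 tx.z 0.0066 F lat -0.3 along 0.6 z -0.7 M lat -0.05 along -0.04 z -0.05 gap 85.7
[ 478.76545845 -438.07569674   43.72012976]
```

Request:
{"method": "play_rows", "body": {"deltas": [[-1,[-0.1,0,-0.5],[0,0,0]],[-1,[-0.1,0,-1.5],[0,0,0]],[-1,[0,0,-2.0],[0,0,0]],[-1,[0,0,-2.5],[0,0,0]],[-1,[0,0,-2.5],[0,0,0]],[-1,[0,0,-2.0],[0,0,0]],[-1,[0,0,0],[0,0,0]],[-1,[0,0,0],[0,0,0]],[-1,[0,0,0],[0,0,0]],[-1,[0,0,0],[0,0,0]]]}}

```text
time: 25.83
ee_pos: [475.1, -436.8, 164.8]
ee_rot: [0.997, -0.082, 0.004, 0.003]
wrist_force: [0.4, 0.1, -0.3]
finger_gap: 91.6
```

```bash
python3 -c "
from h import *
s=rep()
p=read_camera('wrist');im=cv2.cvtColor(p['image'],cv2.COLOR_RGB2BGR);cv2.imwrite('pics/w8.png',im)
np.set_printoptions(precision=1,suppress=True)
Q={}
for t in ('gauge','gauge_go_tip','gauge_nogo_tip','gauge_go_shoulder'):
    for l in landmark_of(p,t)[:1]: Q[t]=atz(p,l['uv'],58,s);print(t,l['p'],Q[t])
"
```

```text
t 25.83 lat 411.45 along -497.20 z 164.83 | yaw -9.38 roll(ty.z) 0.0046 tx.z 0.0077 F lat 0.4 along 0.0 z -0.3 M lat -0.07 along -0.05 z 0.02 gap 91.6
gauge 0.58 [ 475.5 -434.    58. ]
gauge_go_tip 0.81 [ 491.3 -350.6   58. ]
gauge_nogo_tip 0.73 [ 606.2 -440.3   58. ]
gauge_go_shoulder 0.61 [ 482.3 -387.1   58. ]
```

View pics/w8.png

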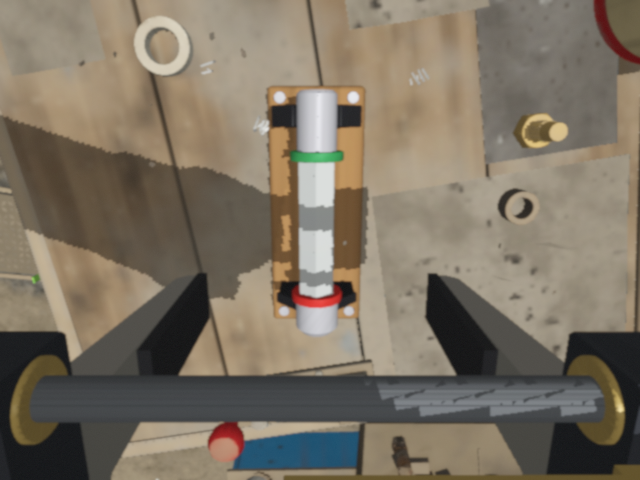

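The gauge (green collar (317,156), red (317,298)) lies straight in both V saddles, with the fingers clear and well above it.

```bash
python3 -c "
from h import *
rep();print(hand_in())"
```

```text
t 26.08 lat 411.47 along -497.07 z 164.18 | yaw -9.38 roll(ty.z) 0.0039 tx.z 0.0069 F lat 0.8 along -0.4 z 0.2 M lat -0.03 along -0.03 z -0.00 gap 91.9
the job is handed in; nothing more can be done
None
```

I finished the gauge check and handed the job in at 26.1 s of the 61 s allowed; the hand-in reports no verdict.

- **Bore:** the wrist camera showed the bush turned so that the bore sits about 4 mm above the boss axis.
- **Go end:** it slid in from the −y side with almost no resistance until the green collar met the bush. The wrist camera confirmed the contact, and the reaction I read was below 2 N along the bore. I held it there for about half a second and drew it out.
- **No-go end:** I pressed it into the +y mouth with about 5.5–6.5 N for over half a second, and it was refused. The arm's travel between the two contacts puts the tip about 4.6 mm inside the face, against about 4.5 mm expected for a centred refusal. The highest force I read there was 6.5 N. Force was only read between moves, so a brief peak could have been missed.
- **Return:** the last wrist picture shows the gauge lying straight in both saddles, green end the same way as before. The green tip and gauge centre are within about 1.5 mm of where they were measured at the start. The gripper is open and about 120 mm above it.
- **Bystanders:** the arm never went near the loose things. I did not re-measure them; the spacer ring, brass fitting and bushing show in the last picture.

**Disagreements:**
- My first camera estimate put the bush about 3 mm short of where the collar actually met it; contact settled the position.
- In the last picture the network placed the no-go tip at (606, −440), far from the gauge. I treated it as a false hit, since the picture shows the red end in its saddle.

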